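Set the watering timer to programme four and start it

ROBOT

A 6-joint arm with a two-finger parallel gripper is mounted at the origin on the work surface. World frame = base frame: x ahead of the robot, y to its left, z up, the work surface at z = 0. Lengths are in m, angles in rad, forces in N, time in s.
With the tool pointing down it reaches from about 0.35 to 0.975 m from the base axis. Payload 4.9 kg.
Tool frame: the origin (TCP) lies on the centre line of the jaws, within the pads' length; the fingertips stand 17 mm ahead of it and the grasp point (between the pads) lies 2 mm behind it (manip.finger_overhang is the distance from the TCP to the fingertips, in m); z points along the fingers, y is the line along which they close (so a half turn about z gives the same grasp; the last joint's range is limited). The gripper opens to 85 mm and grips with 20 to 120 N. Pads are 22 mm wide; open, the fingers measure 114 mm over their backs; the gripper's body (76 mm by 85 mm) begins 54 mm behind the grasp point. The pads swing forward as they close: fully open they stand 13 mm farther back than shut.
Start: joints at [-1.297, 0.053, 1.613, -0, 1.476, -0.119], TCP at [0.239, -0.577, 0.22] pointing down, gripper open.
Joint ranges: [-3.01, 3.01], [-1.01, 2.22], [0.06, 2.58], [-1.02, 4.17], [0.09, 2.62], [-3.14, 3.14]. Speed limits (rad/s): [2.57, 2.57, 3.14, 3.14, 3.14, 3.14].

INTERFACE

Orientations are given as a rotation vector (axis times angle).
In Python, from rig import manip, eoat, sensors, cams, job gives the robot as it stands. Calls block until the motion is done:
- manip.movep(position, orientation): joint-space move of the TCP to a pose.
- manip.movel(position, rotation=None, feed=0.15, contact_N=None): straight line of the TCP; rotation=None keeps the orientation; feed is the mean speed in m/s. With contact_N (N) it stops when the force on the tool has changed by that much, and returns True; else False.
- manip.move_j(angles): joint-space move.
- eoat.set_gripper(opening, strength=None): finger opening in m; strength is the grip in N (None keeps the last); returns when the fingers have stopped.
- manip.hold(seconds).
- manip.inverse_kinematics(position, orientation): joint angles nearest the present ones, or None.
- sensors.read_state(): the state.
- cams.read_camera(name): name is "scene" or "side" or "wrist"; returns a dict with "image" (480x640x3 uint8, red, green, blue), "z_map" (480x640 float32, m along the optical axis (not along the pixel's ray), 0 where there is no reading), "vertical_fov" (degrees; the focal length in pixels is half the picture's height over the tangent of half this angle, whatever the lens; pixels are square), "cx", "cy" (the principal point, pixels), "world_from_camera" (4x4, takes a point from camera to world coordinates); the wrist camera has in their place "tool_from_camera" (4x4, takes a point from camera to tool coordinates, whose origin is the TCP and whose axes are the flange's). Camera axes: x right, y up, looking along -z (the intrinsics and any distortion apply to the point x, -y, -z); pixel columns grow to the right and rows downward; lengths in m; the calibration is good to about 2 mm. A picture is of the moment at which its call begins: read the wrist's pose just before it.
A pose or a line that the arm cannot do raises manip.PlanningError and nothing moves.
- job.sign_off(): hands the job in; it is judged then, once.
The state is a dict: "t": time; "joint_positions": joint angles; "dq": joint speeds; "tau": joint torques, N m; "tcp_pos": TCP position; "tool_rot": TCP orientation; "wrist_force": force on the tool from outside, world axes, zero at the start; "wrist_torque": the same for the moment, N m; "grip_width": finger opening in m; "grasp_force": force on a finger pad.
Only numpy, scipy, OpenCV 4.12 (cv2) and the standard library are available. Lean on these libraries where they do the work, as an engineer would, in place of code of your own. Each camera call takes 0.05 s, during which the arm holds its last target. There are 200 camera calls.

TASK

Turn the watering timer's dial to its fourth position, four clicks clockwise from the red off mark (it may already stand a click or two on), and let go so that it rests in that click. Then press the green key fully down and let it come up, and after it press the blue key fully down and let it come up. Do not press any key before the dial is set, never press the red key or two keys together, and do not shift the padlock lying nearby.

Things in the scene. Friction and masses are not known exactly. Their poses are not given: they have to be found in the camera images.
- controller: Watering timer: grey box with white face, 170 (x) x 290 (y) x 55 mm high, face up, screwed down. Origin: centre of its underside. Seen from the robot at yaw 0: dial at left (+y), three keys in a column at right. Seven marks 48 mm from the dial's axis, 30 degrees apart clockwise from above: red (off) in the timer's +y direction, then six black ticks; tick 3 lies in +x, tick 6 in -y.
- dial_grip (a point): Point on the dial's upright axis at a good grasp height, 83 mm above the shelf; (-12, 75, 83) mm in the timer's frame. Black dial: round skirt 66 mm across, its top 63 mm above the shelf, and across it an upright grip bar 14 mm thick, 56 mm long, top at 94 mm. Orange stripe along half of the bar's top = its pointer end. The point turns with the dial; its +y is the pointer direction.
- dial (a joint): Dial angle, rad: 0 with the pointer at the red off mark, growing clockwise seen from above. Clicks (detents) at 0, 0.524, 1.047, 1.571, 2.094, 2.618, 3.142; end stops just beyond. Position four is 2.094. Let go between two clicks it snaps to the nearer one; about 0.08 N m takes it over a click.
- green_key_top (a point): Centre of the top of the green key, a round spring push button 26 mm across with 6 mm of downward travel and 5 N when fully down; it springs back up. Top 77 mm above the shelf when up. At x = -45 mm, y = -95 mm in the timer's frame (the key nearest the robot at yaw 0).
- green_key (a joint): How far the green key is pressed, m: 0 up, 0.006 fully down.
- blue_key_top (a point): Centre of the top of the blue key, the same kind of button and height, the middle one of the column: x = 0, y = -95 mm in the timer's frame.
- blue_key (a joint): How far the blue key is pressed, m: 0 up, 0.006 fully down.
- red_key_top (a point): Centre of the top of the red key (stop; not to be pressed), the same kind of button and height, the farthest of the column: x = +45 mm, y = -95 mm in the timer's frame.
- red_key (a joint): How far the red key is pressed, m: 0 up, 0.006 fully down.
- padlock_center (a point): Bystander: middle of the steel body, 50 x 46 x 24 mm, of a padlock with a dark steel shackle, lying flat; loose.

How it is judged:
On the way, in this order (a step that is already met when the one before it is completed fails the run):
1. the dial rests in position four and has been let go (value of joint dial between 1.944 and 2.244 rad and contact force between each of the arm, the fingers and dial below 0.3 N), for 0.2 s.
2. the green key is pressed down, alone (value of joint green_key above 0.004 m and value of joint blue_key below 0.002 m), for 0.05 s.
3. the green key is up again and the blue key is pressed down (value of joint blue_key above 0.004 m and value of joint green_key below 0.002 m), for 0.05 s.
At the end, for the whole second after the job is handed in: The dial rests in position four (2.094 rad, within 0.15 rad) and all three keys are up (within 1.5 mm), after the green and then the blue key were each pressed at least 4 mm of their 6 mm (value of joint dial between 1.944 and 2.244 rad and value of joint each of green_key, blue_key, red_key below 0.0015 m); the robot touches nothing.
It fails at once if the red key is pressed (more than 2.5 mm) (value of joint red_key above 0.0025 m).
It fails at once if green and blue keys are down together (more than 2.5 mm each) (value of joint each of green_key, blue_key above 0.0025 m).
It fails at once if a key is pressed (more than 2.5 mm) while the dial is not at position four ((value of joint dial below 1.844 rad or value of joint dial above 2.344 rad) and value of joint any of green_key, blue_key above 0.0025 m).
It fails at once if the padlock is shifted by more than 30 mm (distance of padlock_center from where it was at the start of the episode above 0.03 m).
It also fails if it takes over 67 s, if anything falls off the work surface, if the arm or the gripper's body presses on something with over 40 N, if the wrist force passes 120 N, or if a joint passes its speed limit or range.

## Working session

There is one attempt and no reset: what is moved stays moved. The work goes in short steps, each a Python script; the robot and the scene stay as the last script left them, time stands still between calls to the robot, and variables do not carry over. Pictures are saved under pics/ and viewed, at most 10 in all, crops included, and the job is handed in when it is done.

```bash
mkdir -p pics; ls
cat > h.py <<'E'
import numpy as np, cv2
from scipy.spatial.transform import Rotation as R
from rig import manip, eoat, sensors, cams, job
def shot(n):
    s=sensors.read_state(); c=cams.read_camera(n)
    if n=="wrist":
        T=np.eye(4); T[:3,:3]=R.from_rotvec(s["tool_rot"]).as_matrix(); T[:3,3]=s["tcp_pos"]
        c["world_from_camera"]=T@np.array(c["tool_from_camera"])
    return c
def save(c,name): cv2.imwrite("pics/"+name,c["image"][:,:,::-1])
def ray(c,u,v):
    f=240/np.tan(np.radians(c["vertical_fov"])/2); W=np.array(c["world_from_camera"])
    d=np.array([(u-c["cx"])/f,-(v-c["cy"])/f,-1.0])
    return W[:3,3],W[:3,:3]@d
def onz(c,u,v,z):
    o,d=ray(c,u,v); return o+d*(z-o[2])/d[2]
def depthpt(c,u,v):
    o,d=ray(c,u,v); return o+d*c["z_map"][int(v),int(u)]
E
python3 - <<'E'
from h import *
for n in("scene","side"):
    c=shot(n); save(c,n+"0.png"); print(n,{k:v for k,v in c.items() if k not in("image","z_map")})
s=sensors.read_state(); print(s)
E
```

```text
pics
scene {'vertical_fov': 44.222860401855534, 'cx': 330.89772241710017, 'cy': 237.3535094399491, 'world_from_camera': array([[ 0.8443592 , -0.46676984,  0.26302747,  0.88599562],
       [ 0.53556045,  0.72133552, -0.43914699, -0.67884394],
       [ 0.01524951,  0.51166491,  0.85904975,  1.13777098],
       [ 0.        ,  0.        ,  0.        ,  1.        ]])}
side {'vertical_fov': 52.432423225466096, 'cx': 320.596474890059, 'cy': 234.89548588129313, 'world_from_camera': array([[-0.8230966 ,  0.34619244, -0.45018082,  0.10969573],
       [-0.5675218 , -0.5304024 ,  0.62975575,  0.53541309],
       [-0.02076031,  0.77383725,  0.63304417,  0.73651925],
       [ 0.        ,  0.        ,  0.        ,  1.        ]])}
{'t': 0.1, 'joint_positions': array([-1.29700107e+00,  5.33219764e-02,  1.61415030e+00, -5.50938449e-05,
        1.47600814e+00, -1.18986664e-01]), 'dq': array([-1.51718844e-03, -1.56186119e-03, -1.26904370e-03, -5.85884088e-05,
        7.96840940e-04,  1.02600569e-05]), 'tau': array([-3.38805012e-05, -3.94898343e+01, -3.71366286e+01, -1.36406470e-04,
        3.86374086e-03,  2.75619101e-06]), 'tcp_pos': array([ 0.2390583 , -0.57683837,  0.21837049]), 'tool_rot': array([-3.07935904e+00, -6.12663616e-01,  3.14996092e-04]), 'wrist_force': array([-0.10074275, -0.50115135, -0.59324783]), 'wrist_torque': array([ 0.03424204,  0.02140613, -0.04981784]), 'grasp_force': 0.0, 'grip_width': 0.08530778213587012}
```

View pics/scene0.png

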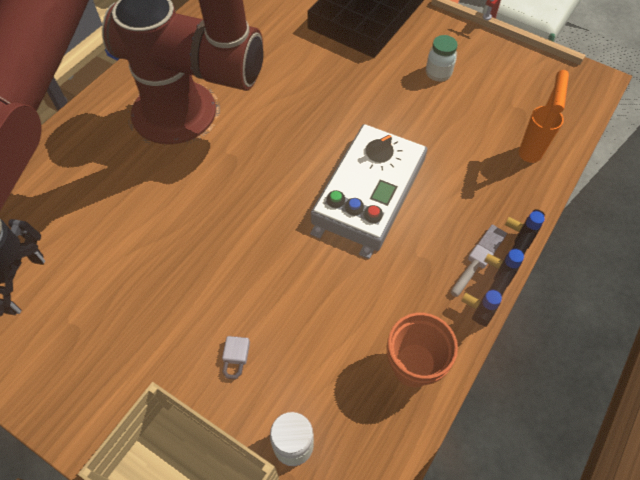

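View pics/side0.png

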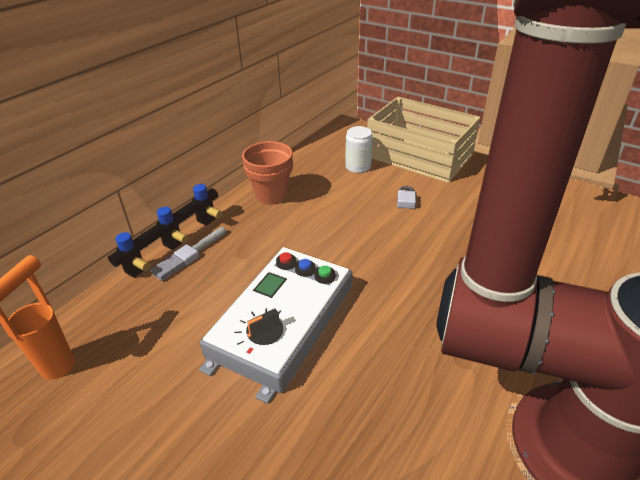

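The scene view shows the timer, with the dial near (380,150) and green, blue and red keys at (336,198), (355,206) and (373,212). The padlock is at (236,350), well away from the timer. In the side view the dial is at (265,327), the keys at (325,273), (305,267) and (287,260), and the red off mark at (250,351). Next I measure these by colour.

```bash
cat >> h.py <<'E'
HUE={"green":(45,80,60),"blue":(105,130,80),"red":(172,8,110),"orange":(8,18,120)}
def blobs(c,col,near,rad,smin=110):
    hsv=cv2.cvtColor(c["image"],cv2.COLOR_RGB2HSV); lo,hi,v=HUE[col]
    h=hsv[...,0]; m=((h>=lo)&(h<=hi)) if lo<hi else ((h>=lo)|(h<=hi))
    m=(m&(hsv[...,1]>smin)&(hsv[...,2]>v)).astype(np.uint8)
    w=np.zeros_like(m); cv2.circle(w,tuple(int(a) for a in near),int(rad),1,-1); m*=w
    n,l,st,ce=cv2.connectedComponentsWithStats(m)
    if n<2: return None
    i=1+np.argmax(st[1:,4]); return ce[i],st[i,4],l==i
E
python3 - <<'E'
from h import *
N={"scene":dict(green=(336,198),blue=(355,206),red=(373,212),orange=(386,140),mark=(367,134)),
   "side":dict(green=(325,273),blue=(305,267),red=(287,260),orange=(255,320),mark=(250,351))}
pts={}
for n in N:
    c=shot(n)
    for k,p in N[n].items():
        b=blobs(c,"red" if k=="mark" else k,p,10 if k in("mark","red") else 14)
        if b is None: print(n,k,None); continue
        z={"orange":.094,"mark":.0555}.get(k,.077)
        q=onz(c,*b[0],z); pts[n,k]=q; print(n,k,b[0].round(1),b[1],q.round(4),depthpt(c,*b[0]).round(4))
for n in N:
    if (n,"green") in pts and (n,"red") in pts:
        v=pts[n,"red"]-pts[n,"green"]; yaw=np.arctan2(v[1],v[0]); print(n,"yaw",np.degrees(yaw),np.linalg.norm(v))
        m=np.mean([pts[n,k] for k in("green","blue","red")],0)
        Rz=R.from_euler("z",yaw).as_matrix(); o=m-Rz@[0,-.095,0]; d=o+Rz@[-.012,.075,0]
        print(" origin",o.round(4),"dial",d.round(4))
        if (n,"orange") in pts:
            w=Rz.T@(pts[n,"orange"]-d); print(" pointer cw deg",np.degrees(np.arctan2(w[0],w[1])),np.linalg.norm(w[:2]))
E
```

```text
scene green [335.7 195. ] 65 [ 0.5123 -0.0399  0.077 ] [ 0.5115 -0.0385  0.0747]
scene blue [354.4 202.5] 73 [ 0.557  -0.0346  0.077 ] [ 0.5566 -0.0339  0.0757]
scene red [373.4 210.8] 109 [ 0.6024 -0.0308  0.077 ] [ 0.6023 -0.0305  0.0765]
scene orange [389.7 130. ] 87 [0.5258 0.1724 0.094 ] [4.936e-01 2.487e-01 4.000e-04]
scene mark None
side green [324.  270.6] 105 [ 0.5103 -0.0333  0.077 ] [ 0.51   -0.0329  0.0775]
side blue [304.3 264.1] 107 [ 0.5539 -0.0273  0.077 ] [ 0.5548 -0.0285  0.0755]
side red [284.7 257.3] 104 [ 0.5989 -0.0216  0.077 ] [ 0.5996 -0.0224  0.0761]
side orange [253.3 321.6] 73 [0.5299 0.1529 0.094 ] [0.5294 0.1534 0.0949]
side mark [249.4 350.3] 21 [0.5187 0.1826 0.0555] [0.5184 0.1829 0.056 ]
scene yaw 5.746856999739498 0.09055924842386955
 origin [0.5477 0.0594 0.077 ] dial [0.5283 0.1328 0.077 ]
 pointer cw deg 2.2015100362019675 0.03967814523361575
side yaw 7.492198436023875 0.08937990171556992
 origin [0.542  0.0668 0.077 ] dial [0.5203 0.1396 0.077 ]
 pointer cw deg 43.448486331398534 0.016431725628860864
```

```bash
cat >> h.py <<'E'
def down(yaw): # tool z down, tool y axis in world direction 'yaw' (rad)
    y=np.array([np.cos(yaw),np.sin(yaw),0]); z=np.array([0,0,-1.]); x=np.cross(y,z)
    return R.from_matrix(np.c_[x,y,z]).as_rotvec()
E
python3 - <<'E'
from h import *
manip.movel([0.239,-0.577,0.36])
best=None
for y in np.radians([97,-83,7,-173]):
    q=manip.inverse_kinematics([0.47,0.06,0.36],down(y)); print(np.degrees(y),None if q is None else np.round(q,2))
manip.movep([0.47,0.06,0.36],down(np.radians(-83)))
c=shot("wrist"); save(c,"w1.png"); print(np.round(c["tool_from_camera"],3),c["vertical_fov"],c["cx"],c["cy"]); s=sensors.read_state();print(s["t"],s["tcp_pos"],s["joint_positions"].round(2))
E
```

```text
97.0 [-0.03 -0.36  1.75 -0.    1.75 -1.72]
-83.0 [-0.03 -0.36  1.75 -0.    1.75  1.42]
7.0 [-0.03 -0.36  1.75 -0.    1.75 -0.15]
-173.0 [-0.03 -0.36  1.75 -0.    1.75  2.99]
[[-0.     0.95   0.312  0.081]
 [ 1.     0.     0.001 -0.001]
 [ 0.001  0.312 -0.95  -0.154]
 [ 0.     0.     0.     1.   ]] 71.64496157569408 318.74971090356144 240.5190838626634
3.7417 [0.47019296 0.05939446 0.35995533] [-0.03 -0.36  1.75 -0.    1.75  1.42]
```

View pics/w1.png

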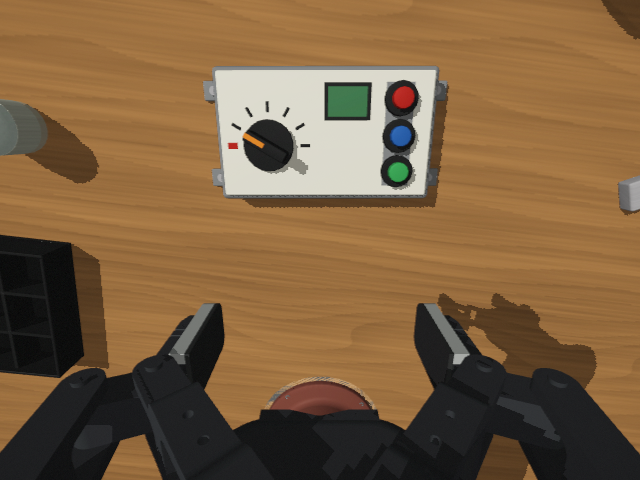

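The wrist view shows the dial at (268,146) with its orange pointer at (253,141), one click on. The red mark is at (233,146), and the keys are green (398,171), blue (401,135) and red (403,97). I'll measure from this view.

```bash
cat >> h.py <<'E'
def measure(c,N):
    P={}
    for k,p in N.items():
        b=blobs(c,"red" if k=="mark" else k,p,16)
        z={"orange":.094,"mark":.0555}.get(k,.077)
        P[k]=onz(c,*b[0],z); print(k,b[0].round(1),b[1],P[k].round(4),"depth",depthpt(c,*b[0]).round(4))
    L=dict(green=(-.045,-.095),blue=(0,-.095),red=(.045,-.095),mark=(-.012,.123))
    ks=[k for k in L if k in P]; A=np.array([L[k] for k in ks]); B=np.array([P[k][:2] for k in ks])
    a=A-A.mean(0); b=B-B.mean(0)
    yaw=np.arctan2((a[:,0]*b[:,1]-a[:,1]*b[:,0]).sum(),(a*b).sum())
    Rz=R.from_euler("z",yaw).as_matrix()[:2,:2]; o=B.mean(0)-Rz@A.mean(0)
    print("yaw",np.degrees(yaw),"o",o.round(4),"res mm",((B-(A@Rz.T+o))*1e3).round(1).tolist())
    d=o+Rz@[-.012,.075]; print("dial",d.round(4))
    if "orange" in P:
        w=Rz.T@(P["orange"][:2]-d); print("pointer cw deg",np.degrees(np.arctan2(w[0],w[1])),np.linalg.norm(w))
    return yaw,o,d
E
python3 - <<'E'
from h import *
c=shot("wrist")
measure(c,dict(green=(398,171),blue=(401,135),red=(403,97),mark=(233,146),orange=(253,141)))
for u,v in((222,140),(340,160),(300,75)): print(depthpt(c,u,v).round(4))
E
```

```text
green [397.5 171.4] 338 [ 0.5134 -0.0374  0.077 ] depth [ 0.5135 -0.0374  0.0771]
blue [400.3 135.4] 354 [ 0.5577 -0.0322  0.077 ] depth [ 0.5577 -0.032   0.0777]
red [403.1  96.7] 369 [ 0.6021 -0.0268  0.077 ] depth [ 0.6021 -0.0267  0.0774]
mark [232.4 145.5] 55 [0.5186 0.1816 0.0555] depth [0.5186 0.1818 0.0547]
orange [252.9 140.1] 124 [0.5306 0.1478 0.094 ] depth [0.5307 0.1475 0.0954]
yaw 7.1764998863724285 o [0.5459 0.0618] res mm [[0.3, 0.6], [-0.1, 0.2], [-0.3, -0.0], [0.0, -0.8]]
dial [0.5246 0.1348]
pointer cw deg 31.97121236236852 0.01435364758675653
[0.5239 0.1958 0.0543]
[0.5171 0.037  0.054 ]
[0.614  0.1013 0.0536]
```

Run:
```python
from h import *
d=[0.5246,0.1348]; y=np.radians(7.18+90-30-90)
F=lambda: print({k:np.round(v,3) for k,v in sensors.read_state().items() if k in("t","tcp_pos","wrist_force","wrist_torque","grip_width","grasp_force")})
print(manip.finger_overhang)
manip.movep([*d,0.18],down(y)); eoat.set_gripper(0.045,20); print(manip.finger_overhang); F()
print("contact",manip.movel([*d,0.092],feed=0.08,contact_N=6)); F()
eoat.set_gripper(0.0,25); F()
q0=np.array(sensors.read_state()["joint_positions"])
for k in range(1,7):
    q=q0.copy(); q[5]+=np.radians(15*k); manip.move_j(q); F()
print(np.degrees(sensors.read_state()["joint_positions"]-q0).round(1))
```

```text
0.017
0.017
{'t': np.float64(5.142), 'tcp_pos': array([0.525, 0.135, 0.18 ]), 'wrist_force': array([-0.205, -0.234, -0.034]), 'wrist_torque': array([-0.016, -0.008,  0.021]), 'grasp_force': np.float64(0.0), 'grip_width': np.float64(0.045)}
contact False
{'t': np.float64(6.392), 'tcp_pos': array([0.525, 0.135, 0.093]), 'wrist_force': array([0.363, 0.342, 0.32 ]), 'wrist_torque': array([ 0.003, -0.034,  0.043]), 'grasp_force': np.float64(0.0), 'grip_width': np.float64(0.045)}
{'t': np.float64(6.892), 'tcp_pos': array([0.525, 0.135, 0.092]), 'wrist_force': array([0.127, 0.36 , 0.307]), 'wrist_torque': array([-0.009, -0.003, -0.005]), 'grasp_force': np.float64(0.0), 'grip_width': np.float64(0.0)}
{'t': np.float64(7.25), 'tcp_pos': array([0.525, 0.135, 0.092]), 'wrist_force': array([-0.159, -0.069,  0.302]), 'wrist_torque': array([0.002, 0.046, 0.001]), 'grasp_force': np.float64(0.0), 'grip_width': np.float64(0.0)}
{'t': np.float64(7.608), 'tcp_pos': array([0.525, 0.135, 0.092]), 'wrist_force': array([-0.28 , -0.244,  0.033]), 'wrist_torque': array([-0.073,  0.002,  0.074]), 'grasp_force'
[... 283 characters left out ...]
np.float64(8.325), 'tcp_pos': array([0.525, 0.135, 0.092]), 'wrist_force': array([-0.164,  0.239, -0.632]), 'wrist_torque': array([-0.048,  0.007, -0.042]), 'grasp_force': np.float64(0.0), 'grip_width': np.float64(0.0)}
{'t': np.float64(8.683), 'tcp_pos': array([0.525, 0.135, 0.092]), 'wrist_force': array([-0.699, -0.618, -0.421]), 'wrist_torque': array([ 0.001,  0.031, -0.025]), 'grasp_force': np.float64(0.0), 'grip_width': np.float64(0.0)}
{'t': np.float64(9.042), 'tcp_pos': array([0.525, 0.135, 0.092]), 'wrist_force': array([ 1.033,  0.613, -1.04 ]), 'wrist_torque': array([0.028, 0.024, 0.042]), 'grasp_force': np.float64(0.0), 'grip_width': np.float64(0.0)}
[ 0.   0.   0.  -0.  -0.  89.7]
```

The fingers closed on nothing, so I'll look before moving.

Run:
```python
from h import *
a=shot("side"); b=shot("wrist")
im=cv2.resize(a["image"][180:420,130:450],None,fx=1.25,fy=1.25)
im2=cv2.resize(b["image"],(400,300))
cv2.imwrite("pics/c2.png",np.hstack([im,im2])[:,:,::-1])
```

```text
(no output)
```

View pics/c2.png

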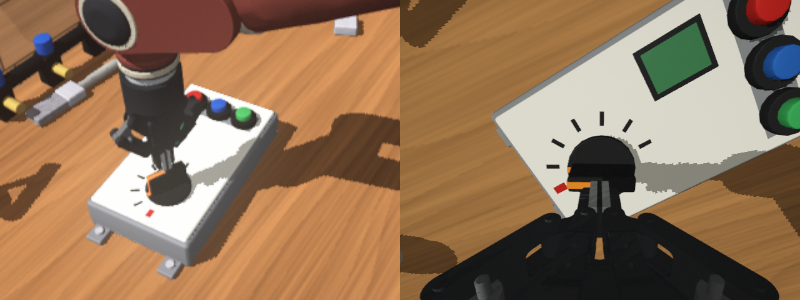

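The dial is still on tick 1. The shut fingertips, at right-panel (600,190), hide part of the orange stripe, so they're either above the bar or beside it. Depth will settle which.

Run:
```python
from h import *
b=shot("wrist"); a=shot("side")
print(sensors.read_state()["tcp_pos"])
for v in range(255,345,6): print(v,[tuple((depthpt(b,u,v)*1e3).round(0).astype(int).tolist()) for u in (290,312,320,340)])
print("side")
for v in range(300,340,4): print(v,[tuple((depthpt(a,u,v)*1e3).round(0).astype(int).tolist()) for u in (252,258,264,270,276)])
```

```text
[0.52459091 0.13480144 0.0920142 ]
255 [(542, 147, 64), (537, 135, 63), (535, 131, 63), (531, 120, 63)]
261 [(538, 149, 63), (533, 137, 63), (532, 132, 63), (527, 121, 64)]
267 [(538, 148, 72), (534, 136, 73), (532, 132, 73), (527, 122, 72)]
273 [(538, 147, 81), (533, 136, 80), (532, 132, 81), (528, 122, 82)]
279 [(538, 146, 89), (533, 136, 89), (531, 132, 88), (528, 123, 89)]
285 [(536, 147, 93), (532, 136, 94), (531, 133, 93), (527, 123, 93)]
291 [(534, 148, 95), (537, 134, 110), (535, 131, 110), (524, 124, 93)]
297 [(531, 149, 96), (536, 134, 115), (535, 131, 115), (521, 126, 94)]
303 [(537, 145, 113), (536, 134, 121), (535, 131, 120), (528, 124, 113)]
309 [(536, 144, 119), (537, 134, 126), (535, 131, 125), (528, 124, 119)]
315 [(537, 144, 124), (536, 134, 130), (535, 131, 130), (528, 125, 124)]
321 [(536, 143, 129), (536, 134, 135), (535, 131, 135), (528, 125, 128)]
327 [(536, 143, 133), (536, 134, 139), (535, 131, 139), (529, 125, 133)]
333 [(541, 140, 145), (535, 134, 141), (534, 131, 141), (535, 123, 147)]
339 [(541, 139, 150), (537, 133, 148), (531, 132, 141), (535, 124, 150)
[... 161 characters left out ...]
), (548, 73, 56)]
308 [(533, 148, 121), (523, 144, 124), (515, 138, 124), (550, 88, 56), (541, 81, 55)]
312 [(572, 114, 56), (522, 146, 117), (514, 140, 116), (520, 120, 94), (510, 115, 96)]
316 [(567, 120, 54), (530, 140, 96), (523, 133, 94), (515, 126, 93), (509, 117, 87)]
320 [(534, 151, 94), (525, 146, 95), (519, 138, 90), (515, 128, 84), (511, 117, 75)]
324 [(528, 159, 95), (524, 149, 88), (519, 139, 82), (516, 128, 72), (512, 117, 65)]
328 [(528, 160, 86), (523, 151, 80), (520, 140, 71), (516, 130, 63), (506, 124, 64)]
332 [(530, 160, 73), (526, 150, 66), (518, 143, 64), (510, 136, 63), (501, 130, 63)]
336 [(530, 161, 64), (522, 155, 63), (512, 150, 65), (504, 144, 63), (496, 137, 62)]
```

Depth shows the shut fingertips end at about z = 0.109 with the TCP reported at 0.092. That puts them roughly 17 mm behind the TCP, not 17 mm ahead as the description says, so the fingers closed above the bar (top 0.094). I'll trust the measurement and retry lower, stopping on contact.

Run:
```python
from h import *
d=[0.5246,0.1348]; y=np.radians(7.18+90-30-90)
F=lambda: print({k:np.round(v,3).tolist() for k,v in sensors.read_state().items() if k in("t","tcp_pos","wrist_force","wrist_torque","grip_width","grasp_force")})
manip.movel([*d,0.12]); eoat.set_gripper(0.045,20)
manip.movel([*d,0.12],down(y)); 
hit=manip.movel([*d,0.058],feed=0.05,contact_N=5); print("contact",hit); F()
if not hit:
    eoat.set_gripper(0.0,30); F()
    if sensors.read_state()["grip_width"]>0.01:
        q0=np.array(sensors.read_state()["joint_positions"])
        for k in range(1,7):
            q=q0.copy(); q[5]+=np.radians(15*k); manip.move_j(q); F()
a=shot("side"); b=shot("wrist")
im=cv2.resize(a["image"][180:420,130:450],None,fx=1.25,fy=1.25)
cv2.imwrite("pics/c3.png",np.hstack([im,cv2.resize(b["image"],(400,300))])[:,:,::-1])
```

```text
contact False
{'t': 13.183, 'tcp_pos': [0.525, 0.135, 0.058], 'wrist_force': [0.587, -0.207, -0.147], 'wrist_torque': [0.002, -0.057, -0.019], 'grasp_force': 0.0, 'grip_width': 0.045}
{'t': 13.558, 'tcp_pos': [0.525, 0.135, 0.058], 'wrist_force': [0.63, -0.853, 0.805], 'wrist_torque': [-0.079, 0.036, 0.014], 'grasp_force': 32.497, 'grip_width': 0.013}
{'t': 13.917, 'tcp_pos': [0.525, 0.135, 0.058], 'wrist_force': [1.374, -1.576, -1.081], 'wrist_torque': [-0.218, -0.33, 0.064], 'grasp_force': 32.133, 'grip_width': 0.013}
{'t': 14.275, 'tcp_pos': [0.526, 0.134, 0.058], 'wrist_force': [4.837, -3.83, -2.193], 'wrist_torque': [-0.449, -0.59, -0.04], 'grasp_force': 31.941, 'grip_width': 0.013}
{'t': 14.633, 'tcp_pos': [0.526, 0.134, 0.058], 'wrist_force': [5.257, -4.388, -3.009], 'wrist_torque': [-0.683, -0.773, -0.045], 'grasp_force': 31.849, 'grip_width': 0.013}
{'t': 14.992, 'tcp_pos': [0.526, 0.133, 0.058], 'wrist_force': [5.685, -5.758, -3.979], 'wrist_torque': [-0.895, -0.838, 0.003], 'grasp_force': 31.845, 'grip_width': 0.013}
{'t': 15.35, 'tcp_pos': [0.526, 0.133, 0.058], 'wrist_force': [5.897, -7.65, -3.44], 'wrist_torque': [-1.121, -0.82, 0.02], 'grasp_force': 31.868, 'grip_width': 0.013}
{'t': 15.708, 'tcp_pos': [0.526, 0.132, 0.058], 'wrist_force': [4.449, -9.001, -2.249], 'wrist_torque': [-1.379, -0.726, 0.01], 'grasp_force': 31.976, 'grip_width': 0.014}
```

View pics/c3.png

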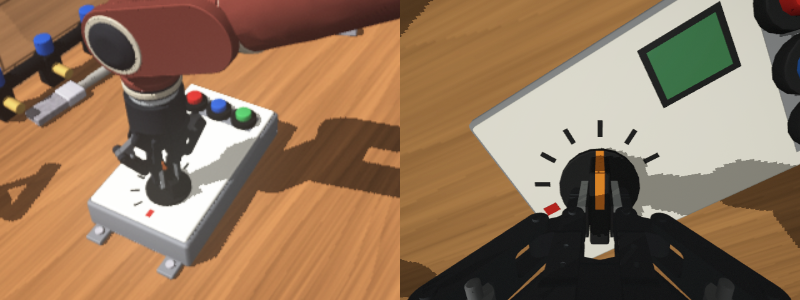

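The grip held at 13 mm wide. In the right panel the stripe now points at tick 4 at (600,128), counting from red at (552,208). Now I release and check from above.

Run:
```python
from h import *
eoat.set_gripper(0.045,20); manip.hold(0.2)
p=sensors.read_state()["tcp_pos"]
manip.movel([p[0],p[1],0.14],feed=0.12); manip.hold(0.2); eoat.set_gripper(0.0,30)
manip.movep([0.47,0.06,0.30],down(np.radians(-83)))
c=shot("wrist"); save(c,"w4.png"); print(sensors.read_state()["t"])
# predicted pixels from the previous fit
W=np.linalg.inv(c["world_from_camera"]); f=240/np.tan(np.radians(c["vertical_fov"])/2)
Rz=R.from_euler("z",np.radians(7.18)).as_matrix(); N={}
for k,l in dict(green=(-.045,-.095,.077),blue=(0,-.095,.077),red=(.045,-.095,.077),mark=(-.012,.123,.055),orange=(-.012+.0125,.075-.007,.094)).items():
    q=W[:3,:3]@(Rz@l+[.5459,.0618,0])+W[:3,3]; N[k]=(c["cx"]-f*q[0]/q[2],c["cy"]+f*q[1]/q[2])
measure(c,N)
```

```text
18.7667
green [410.4 177.2] 454 [ 0.5136 -0.0373  0.077 ] depth [ 0.5135 -0.0374  0.0764]
blue [414.  135.6] 481 [ 0.5577 -0.0319  0.077 ] depth [ 0.5577 -0.0318  0.0772]
red [417.9  90.5] 512 [ 0.6021 -0.0266  0.077 ] depth [ 0.6021 -0.0265  0.077 ]
mark [220.1 146.9] 75 [0.519  0.1816 0.0555] depth [0.519  0.1816 0.0553]
orange [262.5 134.9] 183 [0.5392 0.1278 0.094 ] depth [0.5393 0.1277 0.0948]
yaw 7.113903565611846 o [0.5461 0.062 ] res mm [[0.4, 0.6], [-0.1, 0.3], [-0.4, 0.1], [0.1, -1.0]]
dial [0.5249 0.135 ]
pointer cw deg 123.62933982725447 0.01607437743987176
```

View pics/w4.png

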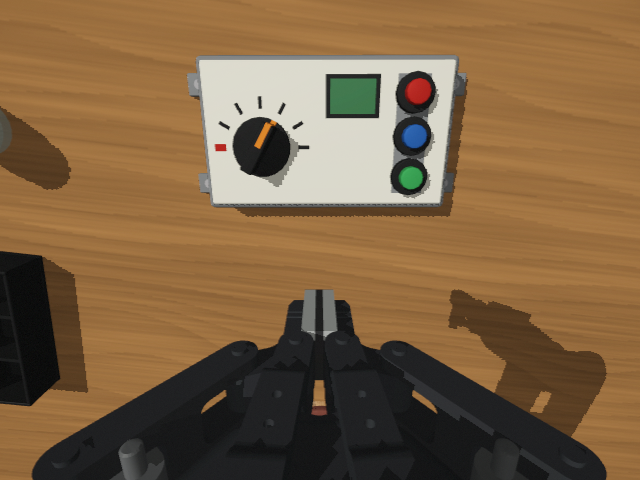

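The dial is released and the stripe, ending at (274,123), points at tick 4 (283,108). It measures 123.6° against a nominal 120°. Next I press green, with the tip about 17 mm above the TCP and a contact stop.

```bash
cat > press.py <<'E'
from h import *
import sys
def press(x,y):
    rot=down(np.radians(-83))
    manip.movel([x,y,0.12],rot); manip.movel([x,y,0.070],feed=0.08); manip.hold(0.3)
    f0=sensors.read_state()["wrist_force"][2]
    hit=manip.movel([x,y,0.047],feed=0.02,contact_N=9)
    manip.hold(0.15); s=sensors.read_state()
    print("hit",hit,"tcp",s["tcp_pos"].round(4),"dFz",round(s["wrist_force"][2]-f0,2),"t",s["t"])
    manip.movel([x,y,0.12],feed=0.08)
    return hit
E
python3 - <<'E'
from press import *
press(0.5135,-0.0376)
E
```

```text
hit True tcp [ 0.5137 -0.0376  0.0592] dFz 5.39 t 22.2083
```

The stop came at TCP z = 0.0592 with 5.4 N steady, which doesn't clearly prove full travel. I'll press green again in 1 mm steps and watch force against depth.

```bash
cat >> press.py <<'E'
def stepped(x,y):
    rot=down(np.radians(-83))
    manip.movel([x,y,0.12],rot); manip.movel([x,y,0.070],feed=0.08); manip.hold(0.3)
    f=lambda: np.mean([(manip.hold(0.02),sensors.read_state()["wrist_force"][2])[1] for _ in range(6)])
    f0=f()
    for z in np.arange(0.067,0.0475,-0.001):
        manip.movel([x,y,z],feed=0.02); d=f()-f0
        print(round(z,4),round(sensors.read_state()["tcp_pos"][2],4),round(d,2))
        if d>12: break
    manip.movel([x,y,0.12],feed=0.08); print(sensors.read_state()["t"])
E
python3 - <<'E'
from press import *
stepped(0.5135,-0.0376)
E
```

```text
0.067 0.0669 -0.4
0.066 0.066 0.05
0.065 0.0653 0.86
0.064 0.0642 1.9
0.063 0.0632 2.34
0.062 0.0622 2.98
0.061 0.0612 3.48
0.06 0.0602 4.01
0.059 0.0592 5.01
0.058 0.0591 10.49
0.057 0.059 15.5
29.3917
```

Force rises from 0.0655 and hits a hard stop at 0.0592, which is the full 6 mm of travel, so green has been pressed fully. Now blue, the same way.

Run:
```python
from press import *
stepped(0.5579,-0.0322)
manip.movep([0.47,0.06,0.30],down(np.radians(-83)))
c=shot("wrist"); save(c,"w5.png")
for n in ((410,177),(414,135),(418,90)): print(depthpt(c,*n).round(4))
b=blobs(c,"orange",(266,135),18); print(b[0],b[1],sensors.read_state()["t"])
s=shot("scene"); 
for p in ((236,350),): print("padlock",depthpt(s,*p).round(4), s["image"][350,236])
```

```text
0.067 0.0669 0.24
0.066 0.066 -0.01
0.065 0.0653 0.98
0.064 0.0642 2.06
0.063 0.0632 2.71
0.062 0.0622 3.37
0.061 0.0612 3.65
0.06 0.0601 4.62
0.059 0.0592 5.22
0.058 0.0592 10.15
0.057 0.0591 14.86
35.8583
[ 0.5134 -0.0368  0.0775]
[ 0.5578 -0.0317  0.0779]
[ 0.6018 -0.0265  0.0778]
[263.18009479 132.73933649] 211 36.7917
padlock [ 0.5262 -0.4284  0.0235] [197 186 187]
```

View pics/w5.png

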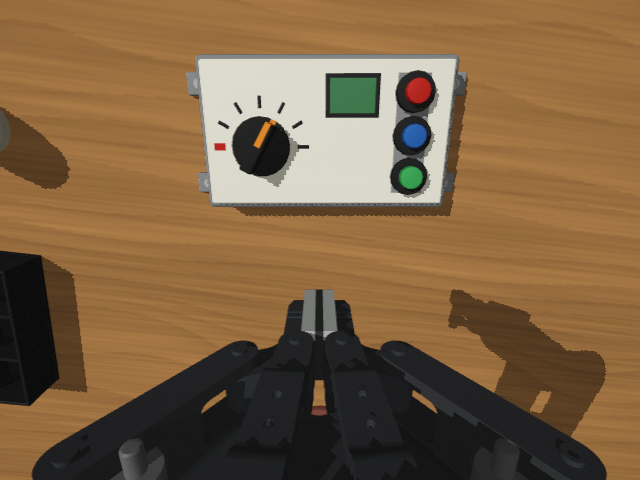

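The dial stripe, ending at (273,122), still points at tick 4. All three keys at (410,177), (414,135) and (418,90) are up at about 0.077 m, and the arm touches nothing.

```bash
python3 -c "
from rig import job; print(job.sign_off())"
```

```text
the job is handed in; nothing more can be done
None
```

I handed the job in at about 37 s: the dial rests at position four, green (twice) and then blue were pressed through their full 6 mm and came back up, red and the padlock were not touched, and the first grip closed above the dial because the fingertips measured about 17 mm behind the TCP, not ahead as stated, so I regripped lower.

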